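# Set a media bottle in the steriliser rack with its cap vented a quarter turn

### The job

Get the square media bottle that stands on the desk ready for the steriliser: keep it upright, set it all the way down into the free place of the bottle rack, and there screw its cap clockwise until it stops. Then back the cap off a quarter turn so that it can vent, and finish with the fingers still gripping the cap so that nothing shifts until I have taped it. Leave the bottle already in the rack, the beaker, the timer and the roll of tape where they are.

Things in the scene. Friction and masses are not known exactly. Their poses are not given: they have to be found in the camera images.
- bottle: the bottle for this job: square amber glass, ribbed white screw cap, alone on the desk. Body 50 x 50 mm, rounded corners, bevelled foot, flat sides to 60 mm, sloping shoulder, 30 mm neck from 72 mm; 105 mm high with cap; 0.2 kg. Origin: centre of underside; z up, x and y square to the sides. Loose: on the desk it turns with the cap, in the rack it cannot. May be carried by the cap
- cap: the bottle's white screw cap, already started on the thread: upright cylinder 38 mm across, 24 mm high. Origin: centre of its lower rim, on the bottle's axis, 78 mm above the bottle's underside when screwed home; z up. Each full turn moves it 4 mm along the thread
- cap_grip (a point): centre of the cap: on its axis, 12 mm below its flat top
- cap_turn (a joint): turn of the cap on the bottle's right-hand thread in rad: 0 = screwed home against its stop, growing as it is unscrewed (counter-clockwise seen from above); 1.57 = a quarter turn back from home; starts between 2.4 and 3.8; cannot exceed 4.8. Takes 0.06 N m to turn and stays where it is left; at 0 it stops hard
- rack: two-place bottle rack of steel sheet, fixed to the desk: 86 mm along x, 206 mm along its y (240 over the end loops), deck 38 mm high. Two 54 x 54 mm square openings, parallel to the rack's x and y, centres 48 mm either side of its middle along y, lips flared up to 45 mm. The one on the +y side is free. Origin: centre of its underside on the desk, z up
- pocket (a point): centre of the free place, on the rack's floor plate 6 mm above the desk, where the underside of a seated bottle rests
- rack_bottle: second bottle of the same shape, 106 mm high, loose, already in the other place of the rack; origin at the centre of its underside. To be left alone
- beaker: plain grey-white plastic beaker, 79 mm across, 64 mm high, empty, loose; origin at the centre of its underside. To be left alone
- timer: round kitchen-style timer, 68 mm across, 45 mm high, loose; origin at the centre of its underside. To be left alone
- tape: roll of beige tape lying flat, 66 mm across with a 50 mm hole, 20 mm high, loose; origin on its axis at its underside. To be left alone

How it is judged:
By the outcome, as a careful person would: the job done as asked, in the order asked, and still so for the second after the job is handed in, while the arm keeps its last pose, push and grip.
It also fails if it takes over 51 s, if anything falls off the work surface, if the arm or the gripper's body presses on something with over 40 N, if the wrist force passes 120 N, or if a joint passes its speed limit or range.

### The arm

A 6-joint arm with a two-finger parallel gripper is mounted at the origin on a cart in front of the work surface, level with it; the furniture and walls round the work are solid. World frame = base frame: x ahead of the robot, y to its left, z up, the work surface at z = 0. Lengths are in m, angles in rad, forces in N, time in s.
With the tool pointing down it reaches from about 0.225 to 0.875 m from the base axis. Payload 3.4 kg.
Tool frame: the origin (TCP) lies between the finger pads, 19 mm behind the fingertips; this is the grasp point; z points along the fingers, y is the line along which they close (so a half turn about z gives the same grasp; the last joint's range is limited). The gripper opens to 85 mm and grips with 20 to 120 N. Pads are 22 mm wide; open, the fingers measure 114 mm over their backs; the gripper's body (76 mm by 85 mm) begins 54 mm behind the grasp point. The pads swing forward as they close: fully open they stand 13 mm farther back than shut.
Start: joints at [1.002, 0.276, 1.505, -0, 1.361, -0.121], TCP at [0.249, 0.518, 0.25] pointing down, gripper open.
Joint ranges: [-2.89, 2.89], [-0.75, 2.08], [0.22, 2.7], [-1.18, 4.32], [0.11, 2.71], [-2.7, 2.7]. Speed limits (rad/s): [2.57, 2.57, 3.14, 3.14, 3.14, 3.14].

### API

Orientations are given as a unit quaternion [w, x, y, z].
In Python, from rig import manip gives the robot as it stands. The module is installed in compiled form; this text tells all that it offers.
- The arm moves only by the tool play_rows, never from a script. Its argument "motion" is a list of rows, each a list of 5 numbers: the shift along the tool's x, y, z in units of 40 mm (1.0 is 40 mm), then the turn about the tool's z in units of 10 degrees (1.0 is 10 degrees), then the finger opening in mm, from 0 to 85.4. A call has 1 to 5 rows; each row is the pose to reach, as a shift and turn from the pose commanded when the call began, along the tool's axes at that moment; what a row does not reach only later rows make up. A row lasts 1/8 s, in which the tool goes at most 62.5 mm and 10.7 degrees, less where a joint would pass 70% of its speed; a pose out of reach is approached as far as the arm can. A call with a gripper value outside its range is refused whole. The fingers move at their own pace and stop on an object; "newtons" is the grip in N (left out, the last holds). Time passes only in rows, so rows that repeat a pose let the fingers close. It gives the time, the measured TCP pose, the force, the opening and the grip force at its end, in the units of the state.
- manip.get_state(): the state, without advancing time (a new reading comes with each control period).
- manip.get_image(name): name is "side" or "top"; returns a dict with "img" (420x560x3 uint8, red, green, blue), "range_z" (420x560 float32, m along the optical axis (not along the pixel's ray), 0 where there is no reading), "fx", "fy", "cx", "cy" (pixels), "R" (3x3) and "t" (3): a world point X has camera coordinates R X + t. Camera axes: x right, y down, z forward; pixel columns grow to the right and rows downward; lengths in m; the calibration is good to about 2 mm. A picture is of the moment at which its call begins.
- manip.sign_off(): hands the job in; it is judged then, once.
The state is a dict: "clock": time; "qpos": joint angles; "qd": joint speeds; "effort": joint torques, N m; "position": TCP position; "ee_rot": TCP orientation; "contact_force": force on the tool from outside, world axes, zero at the start; "moment": the same for the moment, N m; "width": finger opening in m; "gripper_force": force on a finger pad.
Only numpy, scipy, OpenCV 4.12 (cv2) and the standard library are available. Lean on these libraries where they do the work, as an engineer would, in place of code of your own. Each camera call takes 0.05 s, during which the arm holds its last target. There are 200 camera calls.

## Working session

There is one attempt and no reset: what is moved stays moved. The work goes in short steps, Python scripts to look and compute and a tool call to move; the robot and the scene stay as the last step left them, time stands still between calls to the robot, and variables do not carry over. Pictures are saved under pics/ and viewed, at most 10 in all, crops included, and the job is handed in when it is done.

Besides the shell and the picture viewer there is one more tool, called after ">>>" in YAML: its name, and indented under it one key for each argument. play_rows: Moves the arm, as the interface text tells. Its arguments: {"type":"object","properties":{"motion":{"type":"array","items":{"type":"array","items":{"type":"number"}}},"newtons":{"type":"number"}},"required":["motion"]}

```bash
mkdir -p pics; python3 - <<'E'
from rig import manip
import cv2,numpy as np,pickle
d={n:manip.get_image(n) for n in("top","side")}
pickle.dump(d,open('d0.pkl','wb'))
for n in d: cv2.imwrite(f'pics/{n}0.png',d[n]['img'][:,:,::-1]); print(n,d[n]['fx'],d[n]['cx'],d[n]['cy'],d[n]['R'],d[n]['t'])
print(manip.get_state())
E
```

```text
top 511.69492152638094 278.6655332371557 204.0223898582273 [[-2.88044779e-02 -9.99584629e-01  9.33095158e-04]
 [-9.87300983e-01  2.83045858e-02 -1.56318964e-01]
 [ 1.56227623e-01 -5.42393192e-03 -9.87706186e-01]] [0.05272144 0.52997969 1.54963798]
side 532.8973861910052 283.4612930509633 209.4277561059562 [[ 0.9988495   0.04565872  0.01466152]
 [ 0.03286684 -0.42916525 -0.90262781]
 [-0.03492062  0.90207121 -0.43017215]] [-0.52925108  0.0683117   1.36407942]
{'clock': 0.1, 'qpos': array([ 1.00199536e+00,  2.76523997e-01,  1.50602779e+00,  4.10606670e-05,
        1.36072901e+00, -1.21002845e-01]), 'qd': array([ 1.07450305e-03, -1.63824286e-03, -5.26024277e-03,  3.43190171e-05,
       -1.50578041e-03, -9.42994344e-05]), 'effort': array([ 1.31026849e-03, -4.17698622e+01, -2.46404868e+01, -8.01010697e-05,
        5.77641214e-03, -6.54965490e-06]), 'position': array([0.24870907, 0.51791975, 0.24922216]), 'ee_rot': array([-3.04278319e-04,  2.22037148e-01,  9.75037841e-01, -7.87578008e-04]), 'contact_force': array([-0.269847  , -0.13074611, -0.2778446 ]), 'moment': array([-0.00630041, -0.00646573,  0.01060994]), 'gripper_force': 0.0, 'width': 0.08532313585022087}
```

View pics/top0.png

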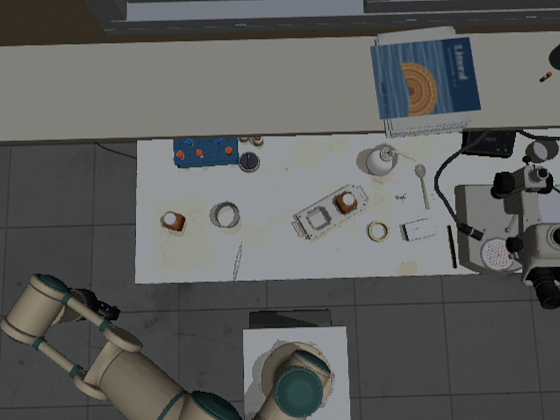

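View pics/side0.png

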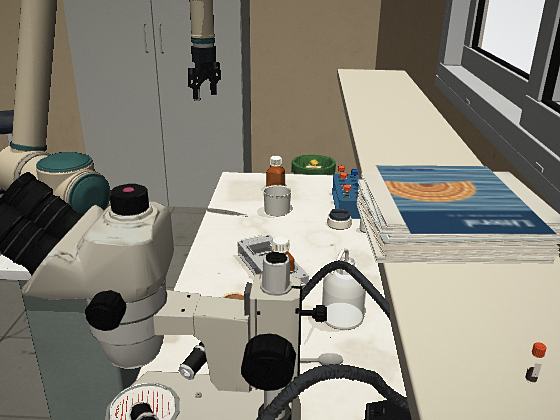

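The top view shows the bottle's cap at about (170,217), beaker (226,214), and rack centre (331,212), tilted. The rack's free place is at (318,217) and its bottle at (346,201). The timer is at (249,161) and the tape at (377,231). In the side view the bottle is at (275,172), just behind the beaker at (277,200).

```bash
cat > h.py <<'E'
import numpy as np,cv2,pickle
def pts(d):
    z=d['range_z'];v,u=np.indices(z.shape)
    c=np.stack([(u-d['cx'])*z/d['fx'],(v-d['cy'])*z/d['fy'],z],-1)
    return (c-d['t'])@d['R']
def ray(d,u,v,h):
    r=d['R'].T@np.array([(u-d['cx'])/d['fx'],(v-d['cy'])/d['fy'],1]);o=-d['R'].T@d['t']
    return o+r*(h-o[2])/r[2]
def proj(d,X):
    c=d['R']@np.array(X)+d['t'];return c[0]/c[2]*d['fx']+d['cx'],c[1]/c[2]*d['fy']+d['cy']
E
python3 - <<'E'
from h import *
d=pickle.load(open('d0.pkl','rb'))
t=d['top'];s=d['side'];P=pts(t);S=pts(s)
a=cv2.resize(t['img'][195:245,150:200],(400,400),interpolation=cv2.INTER_NEAREST)
b=cv2.resize(t['img'][178:243,285:375],(540,390),interpolation=cv2.INTER_NEAREST)
c=cv2.resize(s['img'][145:225,245:310],(325,400),interpolation=cv2.INTER_NEAREST)
W=np.zeros((800,800,3),np.uint8)[:600+200]
W=np.zeros((600,800,3),np.uint8)
W[:300,:300]=cv2.resize(a,(300,300));W[:300,300:732]=cv2.resize(b,(432,312))[:300]
W[300:,:244]=cv2.resize(c,(244,300),interpolation=cv2.INTER_NEAREST)
e=s['img'][225:305,225:305];W[300:,300:600]=cv2.resize(e,(300,300),interpolation=cv2.INTER_NEAREST)
cv2.imwrite('pics/crops.png',W[:,:,::-1])
def comp(mask,P,name):
    n,l,st,ce=cv2.connectedComponentsWithStats(mask.astype(np.uint8))
    for i in range(1,n):
        if st[i,4]>12:
            q=P[l==i];print(name,st[i],ce[i].round(1),'med',np.median(q,0).round(4),'min',q.min(0).round(3),'max',q.max(0).round(3))
x,y,z=P[...,0],P[...,1],P[...,2]
reg=(x>.2)&(x<.8)&(y>-.3)&(y<.45)
comp(reg&(z>.015)&(z<.3),P,'top>15mm')
comp(reg&(z>.09)&(z<.13),P,'top caps')
print((P[212:229,160:186,2]*1000).astype(int))
E
```

```text
top>15mm [  129    96   275    72 11189] [250.4 122.8] med [0.7363 0.1417 0.2387] min [ 0.663 -0.3    0.016] max [0.8  0.45 0.3 ]
top>15mm [367 144  27  32 596] [379.4 159.5] med [ 0.6491 -0.2729  0.1043] min [ 0.618 -0.3    0.015] max [ 0.699 -0.246  0.167]
top>15mm [239 152  21  21 318] [248.8 161.7] med [0.6701 0.1275 0.0334] min [0.642 0.096 0.015] max [0.706 0.16  0.05 ]
top>15mm [ 295  183   74   57 1595] [333.4 209.7] med [ 0.5115 -0.1392  0.0391] min [ 0.42  -0.244  0.015] max [ 0.592 -0.011  0.118]
top>15mm [214 202  26  26 178] [224.5 212.2] med [0.5187 0.209  0.0469] min [0.461 0.162 0.015] max [0.539 0.237 0.071]
top>15mm [163 212  22  20 315] [173.4 221.2] med [0.4815 0.3553 0.0691] min [0.458 0.335 0.015] max [0.514 0.392 0.111]
top>15mm [368 221  20  21  96] [378.9 232. ] med [ 0.4348 -0.2756  0.02  ] min [ 0.409 -0.3    0.015] max [ 0.472 -0.24   0.027]
top caps [216 139   5   5  14] [218.1 140.8] med [0.7238 0.2179 0.0926] min [0.718 0.212 0.09 ] max [0.731 0.224 0.1  ]
top caps [371 144  20  26 355] [380.6 156.9] med [ 0.6531 -0.2738  0.1074] min [ 0.621 -0.3    0.0
[... 1995 characters left out ...]
 46   33   12   -2   -1]
 [  -5   -4    8   61   65   69  100   98  105  102   97  103   92   98
    79   70   65   66   70   59   55   42   24   14    4    0]
 [  -1   -3    2   -2   62   59   66   70   99   97   98   87   90   85
    74   62   67   67   59   64   48   36   19    6    0    0]
 [  -3    2   -5    7   68   58   64   60   62   59   64   61   69   67
    77   70   68   65   65   54   49   32   12    1   -1   -1]
 [   0    0   -5    2    0    0   60   60   58   57   63   59   70   71
    61   64   66   58   61   58   38   18   18    5    2    0]
 [  -1    2    1    1    6   -2   -3   35   51   59   62   60   61   64
    64   63   69   60   69   48   27   19    2    4    5   -7]]
```

View pics/crops.png

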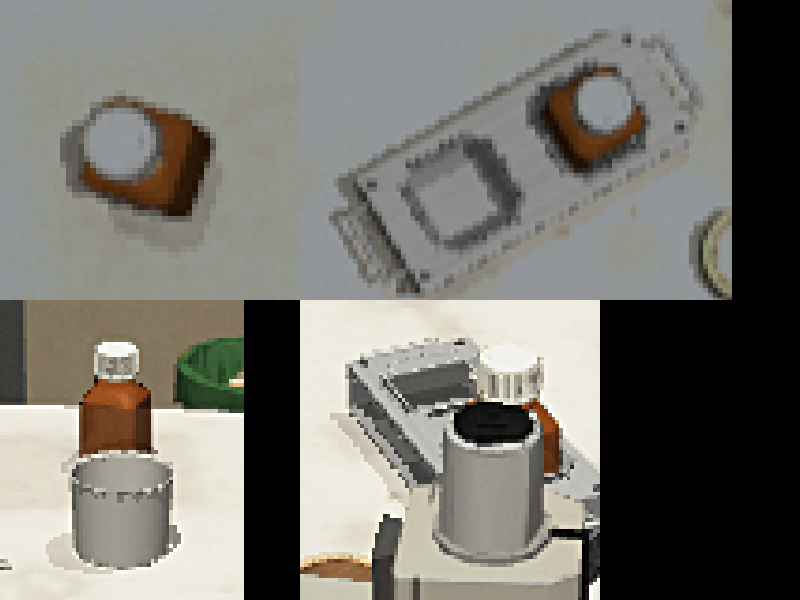

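The crop shows the bottle's shoulder square with edges roughly 10-15° off the image axes. The rack's free opening is clear at about crop (460,190), with no obstruction.

```bash
python3 - <<'E'
from h import *
from scipy.optimize import minimize
d=pickle.load(open('d0.pkl','rb'));t=d['top'];P=pts(t);x,y,z=np.moveaxis(P,-1,0)
hsv=cv2.cvtColor(t['img'],cv2.COLOR_RGB2HSV)
def lab(m,u,v):
    n,l=cv2.connectedComponents(m.astype(np.uint8));return l==l[v,u]
def plane(m,h):
    v,u=np.nonzero(m);return np.array([ray(t,a,b,h)[:2] for a,b in zip(u,v)],np.float32)
def rect(q,n):
    r=cv2.minAreaRect((q*1000).astype(np.float32));print(n,np.round(r[0],1),np.round(r[1],1),'ang',round(r[2],1))
# caps: depth-masked disc, at top plane
for n,(u,v),h in(('cap',(170,219),.104),('rackcap',(347,200),.112)):
    m=lab(z>h-.014,u,v);q=plane(m,h);c,r=cv2.minEnclosingCircle(q*1000)
    print(n,q.mean(0).round(4),np.round(c,1),r, 'area r',1000*np.sqrt(m.sum()/np.pi)*np.linalg.norm(ray(t,u,v,h)-ray(t,u+1,v,h)))
# bottle body
m=lab((z>.05)&(z<.15),173,221)
b=(z>.05)&(z<.078)&m
rect(P[b][:,:2],'shoulder plan'); rect(plane(b,.06),'shoulder@60')
amb=lab((hsv[...,1]>130)&(hsv[...,2]>40)&(x>.4),178,222);print(amb.sum())
rect(np.r_[plane(amb&(z>.05),.06)],'amber@60')
# foot side edges: all body points in plan
rect(P[lab(z>.015,173,221)][:,:2],'plan all')
# rack
R=lab(z>.015,310,225)
deck=R&(z>.030)&(z<.046);rect(plane(deck,.038),'deck+loops')
n=cv2.morphologyEx(deck.astype(np.uint8),cv2.MORPH_OPEN,np.ones((3,3)));rect(plane(n>0,.038),'deck opened')
rect(P[deck][:,:2],'deck plan')
low=(z<.032)&(z>-.02);o=lab(low,318,217);print('open px',o.sum());rect(plane(o,.042),'opening');print(plane(o,.042).mean(0))
rb=R&(z>.05)&(z<.078);rect(plane(rb,.066),'rackshoulder')
np.set_printoptions(linewidth=250)
print((z[200:236,293:345]*1000).astype(int))
E
```

```text
cap [0.4856 0.3629] [485.4 363.1] 19.307058334350586 area r 18.967546325597283
rackcap [ 0.5277 -0.1675] [ 527.3 -166.7] 18.892234802246094 area r 18.156083772090746
shoulder plan [486.  362.6] [49.4 50.4] ang 70.9
shoulder@60 [485.9 362.6] [50. 51.] ang 70.3
131
amber@60 [487.2 361.7] [48.8 48.3] ang 69.4
plan all [402.7 209.7] [402.   54.8] ang 61.5
deck+loops [ 505.7 -125.6] [ 86.1 239.6] ang 28.2
deck opened [ 506.1 -126.4] [ 86.1 206.9] ang 28.2
deck plan [ 506.3 -126.3] [ 86.6 240.6] ang 28.1
open px 294
opening [482.3 -82.7] [53.5 55.7] ang 28.5
[ 0.48297027 -0.08378568]
rackshoulder [ 504.7 -132.1] [ 61.9 135.8] ang 25.7
[[  0   1  -1 ... 105 107 104]
 [ -3  -1  -3 ...  99 107 110]
 [ -1  -1   0 ...  96 105 111]
 ...
 [  1   0   1 ...   0   5  -8]
 [  5  -2  -7 ...   0   5   0]
 [  2   1   0 ...   2  -4   0]]
```

>>> play_rows:
  motion:
    - [-1.0,-0.13,0.3,0,85]
    - [-2.5,-0.33,0.8,0,85]
    - [-4.0,-0.53,1.3,0,85]
    - [-5.5,-0.73,1.9,0,85]
    - [-6.7,-0.89,2.4,0,85]

```text
clock: 0.72
position: [0.4765, 0.3688, 0.153]
ee_rot: [-0.0, 0.222, 0.975, -0.0]
contact_force: [1.0, 0.5, 0.2]
width: 0.0852
gripper_force: 0.0
```

>>> play_rows:
  motion:
    - [-0.3,-0.04,0.1,0,85]
    - [-0.3,-0.04,0.1,0,85]

```text
clock: 0.98
position: [0.4853, 0.3631, 0.1494]
ee_rot: [-0.001, 0.223, 0.975, -0.0]
contact_force: [0.1, 0.4, -0.6]
width: 0.085
gripper_force: 0.0
```

>>> play_rows:
  motion:
    - [0,0,0.6,0,85]
    - [0,0,1.1,0,85]
    - [0,0,1.4,0,60]
    - [0,0,1.4,0,50]
    - [0,0,1.4,0,44]
  newtons: 30

```text
clock: 1.6
position: [0.4854, 0.3644, 0.095]
ee_rot: [0.001, 0.222, 0.975, 0.001]
contact_force: [0.3, -0.1, -0.1]
width: 0.0441
gripper_force: 0.0
```

>>> play_rows:
  motion:
    - [0,0,0,0,36]
    - [0,0,0,0,30]
    - [0,0,0,0,30]
  newtons: 40

```text
clock: 1.98
position: [0.4857, 0.3639, 0.095]
ee_rot: [0.0, 0.222, 0.975, 0.001]
contact_force: [-1.8, -0.0, 6.1]
width: 0.0369
gripper_force: 39.9
```

>>> play_rows:
  motion:
    - [0,0,-0.2,0,30]
    - [0,0,-0.8,0,30]
    - [0,0,-1.8,0,30]
    - [0,0,-2.7,0,30]
    - [0,0,-3,0,30]

```text
clock: 2.6
position: [0.4862, 0.3639, 0.2161]
ee_rot: [0.001, 0.222, 0.975, 0.001]
contact_force: [0.4, -0.1, -3.2]
width: 0.0369
gripper_force: 40.6
```

```bash
cat >> h.py <<'E'
def rep(s):
    a,b=s['ee_rot'][1:3];p=s['position'];yaw=np.degrees(np.arctan2(2*b*b-1,2*a*b))
    print('t',round(s['clock'],2),'p',p.round(4),'yaw',yaw.round(2),'q6',np.degrees(s['qpos'][5]).round(1),'F',s['contact_force'].round(1),'M',s['moment'].round(2),'w',round(s['width'],4),s['gripper_force'].round(1))
    return p,yaw
E
python3 - <<'E'
from rig import manip
from h import *
s=manip.get_state();rep(s)
i=manip.get_image('top');j=manip.get_image('side')
cv2.imwrite('pics/lift.png',np.hstack([cv2.resize(i['img'][170:250,130:230],(400,320),interpolation=0),cv2.resize(j['img'][90:210,235:325],(240,320),interpolation=0)])[:,:,::-1])
pickle.dump((i,j),open('d1.pkl','wb'))
E
```

```text
Traceback (most recent call last):
  File "h.py", line 13, in rep
    print('t',round(s['clock'],2),'p',p.round(4),'yaw',yaw.round(2),'q6',np.degrees(s['qpos'][5]).round(1),'F',s['contact_force'].round(1),'M',s['moment'].round(2),'w',round(s['width'],4),s['gripper_force'].round(1))
                                                                                                                                                                                            ^^^^^^^^^^^^^^^^^^^^^^^^
AttributeError: 'float' object has no attribute 'round'
```

```bash
sed -i "s/s\['gripper_force'\].round(1)/round(float(s['gripper_force']),1)/" h.py
python3 - <<'E'
from rig import manip
from h import *
s=manip.get_state();rep(s)
i=manip.get_image('top');j=manip.get_image('side')
cv2.imwrite('pics/lift.png',np.hstack([cv2.resize(i['img'][170:250,130:230],(400,320),interpolation=0),cv2.resize(j['img'][90:210,235:325],(240,320),interpolation=0)])[:,:,::-1])
pickle.dump((i,j),open('d1.pkl','wb'))
E
```

```text
t 2.6 p [0.4862 0.3639 0.2161] yaw 64.34 q6 -34.1 F [ 0.4 -0.1 -3.2] M [ 0.01  0.   -0.  ] w 0.0369 40.6
```

View pics/lift.png

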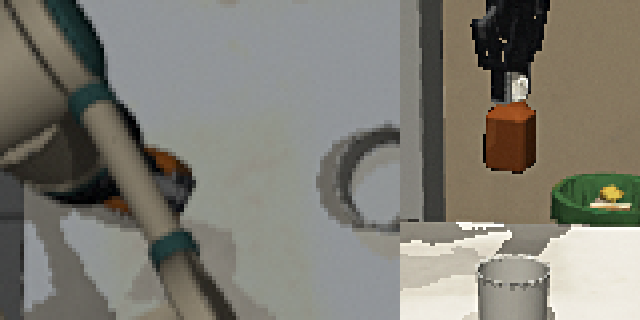

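The bottle hangs upright from the cap in the gripper, well clear of the desk. The beaker is untouched.

>>> play_rows:
  motion:
    - [-0.3,-0.6,0,0,30]
    - [-0.8,-1.7,0,0,30]
    - [-1.35,-2.9,0,0,30]
    - [-1.95,-4.15,0,0,30]
    - [-2.55,-5.4,0,0,30]

```text
clock: 3.32
position: [0.4823, 0.1229, 0.2118]
ee_rot: [-0.002, 0.222, 0.975, -0.001]
contact_force: [0.7, 0.4, -2.4]
width: 0.0367
gripper_force: 40.9
```

>>> play_rows:
  motion:
    - [-0.6,-1.25,0,0,30]
    - [-1.2,-2.5,0,0,30]
    - [-1.7,-3.6,0,0,30]
    - [-2.05,-4.4,0,0,30]
    - [-2.23,-4.72,0,0,30]

```text
clock: 3.95
position: [0.4811, -0.0855, 0.2121]
ee_rot: [-0.002, 0.223, 0.975, 0.0]
contact_force: [0.5, -0.0, -2.2]
width: 0.0369
gripper_force: 40.9
```

>>> play_rows:
  motion:
    - [0,0,0,-0.7,30]
    - [0,0,0,-1.7,30]
    - [0,0,0,-2.7,30]
    - [0,0,0,-3.7,30]
    - [0,0,0,-4.5,30]

```text
clock: 4.58
position: [0.4817, -0.083, 0.2126]
ee_rot: [-0.001, -0.171, 0.985, 0.001]
contact_force: [-0.4, -1.1, -1.9]
width: 0.0371
gripper_force: 40.9
```

>>> play_rows:
  motion:
    - [0,0,0,-0.29,30]
    - [0,0,0,-0.29,30]
    - [0,0,0,-0.29,30]

```text
clock: 4.95
position: [0.4821, -0.0835, 0.2133]
ee_rot: [-0.001, -0.193, 0.981, 0.0]
contact_force: [0.5, -0.8, -3.0]
width: 0.0368
gripper_force: 40.9
```

```bash
python3 - <<'E'
from rig import manip
from h import *
s=manip.get_state();p,yaw=rep(s)
g=np.array([.4832,-.0837])-p[:2];a=np.radians(yaw)
print('err x,y units',(g@[-np.sin(a),np.cos(a)])/.04,(g@[np.cos(a),np.sin(a)])/.04,'yaw err cw units',(yaw-112.2)/10)
i=manip.get_image('top');j=manip.get_image('side')
cv2.imwrite('pics/over.png',np.hstack([cv2.resize(i['img'][170:250,280:380],(400,320),interpolation=0),cv2.resize(j['img'][170:310,215:320],(240,320),interpolation=0)])[:,:,::-1])
E
```

```text
t 4.95 p [ 0.4821 -0.0835  0.2133] yaw 112.23 q6 -130.2 F [ 0.5 -0.8 -3. ] M [ 0.02 -0.   -0.03] w 0.0368 40.9
err x,y units -0.02473655677521216 -0.014509291083464186 yaw err cw units 0.0033136242052279386
```

View pics/over.png

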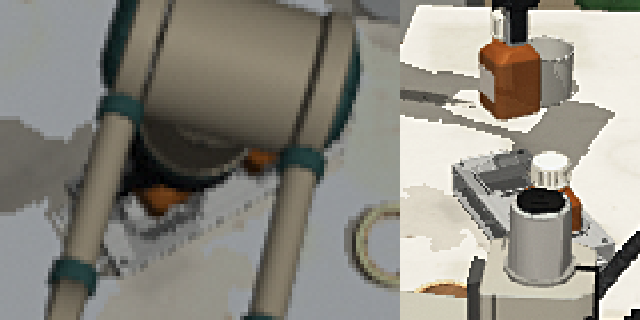

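The bottle hangs over the free place, its faces parallel to the rack. Everything else is in its place.

>>> play_rows:
  motion:
    - [0,0,0.4,0,30]
    - [0,0,0.9,0,30]
    - [0,0,1.4,0,30]
    - [0,0,1.65,0,30]
    - [0,0,1.65,0,30]

```text
clock: 5.68
position: [0.482, -0.084, 0.1475]
ee_rot: [-0.001, -0.193, 0.981, 0.0]
contact_force: [0.5, -0.8, -2.5]
width: 0.037
gripper_force: 41.0
```

>>> play_rows:
  motion:
    - [0,0,0.1,0,30]
    - [0,0,0.2,0,30]
    - [0,0,0.3,0,30]
    - [0,0,0.4,0,30]

```text
clock: 6.18
position: [0.4824, -0.0841, 0.1318]
ee_rot: [0.0, -0.193, 0.981, -0.0]
contact_force: [1.0, -0.4, -2.5]
width: 0.0367
gripper_force: 41.0
```

>>> play_rows:
  motion:
    - [0,0,0.1,0,30]
    - [0,0,0.2,0,30]
    - [0,0,0.3,0,30]
    - [0,0,0.4,0,30]

```text
clock: 6.68
position: [0.4823, -0.0841, 0.1157]
ee_rot: [0.0, -0.193, 0.981, 0.0]
contact_force: [0.6, 0.1, -2.2]
width: 0.0369
gripper_force: 41.0
```

>>> play_rows:
  motion:
    - [0,0,0.1,0,30]
    - [0,0,0.2,0,30]
    - [0,0,0.28,0,30]
    - [0,0,0.33,0,30]

```text
clock: 7.18
position: [0.4823, -0.0841, 0.1026]
ee_rot: [-0.0, -0.193, 0.981, 0.0]
contact_force: [0.8, -0.4, -1.7]
width: 0.037
gripper_force: 41.0
```

>>> play_rows:
  motion:
    - [0,0,0.05,0,30]
    - [0,0,0.05,0,30]

```text
clock: 7.42
position: [0.4826, -0.0842, 0.1012]
ee_rot: [0.0, -0.193, 0.981, -0.0]
contact_force: [-0.6, -0.7, 1.8]
width: 0.0366
gripper_force: 41.3
```

>>> play_rows:
  motion:
    - [0,0,0.03,0.7,30]
    - [0,0,0.033,1.7,30]
    - [0,0,0.036,2.7,30]
    - [0,0,0.039,3.7,30]
    - [0,0,0.042,4.7,30]

```text
clock: 8.05
position: [0.4828, -0.0839, 0.1004]
ee_rot: [0.001, 0.217, 0.976, 0.0]
contact_force: [-2.0, 1.8, 6.8]
width: 0.0367
gripper_force: 41.9
```

```bash
python3 -c "
from rig import manip
from h import *
rep(manip.get_state())"
```

```text
t 8.05 p [ 0.4828 -0.0839  0.1004] yaw 64.91 q6 -83.0 F [-2.   1.8  6.8] M [0.39 0.18 0.07] w 0.0367 41.9
```

>>> play_rows:
  motion:
    - [0,0,0.003,1,30]
    - [0,0,0.006,2,30]
    - [0,0,0.009,3,30]
    - [0,0,0.012,4,30]

```text
clock: 8.55
position: [0.4833, -0.0838, 0.1]
ee_rot: [0.001, 0.538, 0.843, 0.001]
contact_force: [-0.8, 2.4, 6.3]
width: 0.0369
gripper_force: 41.7
```

>>> play_rows:
  motion:
    - [0,0,0.003,1,30]
    - [0,0,0.006,2,30]
    - [0,0,0.009,3,30]

```text
clock: 8.93
position: [0.4835, -0.0839, 0.0997]
ee_rot: [0.001, 0.738, 0.675, 0.001]
contact_force: [-0.7, 1.9, 6.9]
width: 0.0367
gripper_force: 41.7
```

```bash
python3 -c "
from rig import manip
from h import *
rep(manip.get_state())"
```

```text
t 8.93 p [ 0.4835 -0.0839  0.0997] yaw -5.1 q6 -13.0 F [-0.7  1.9  6.9] M [0.36 0.08 0.07] w 0.0367 41.7
```

>>> play_rows:
  motion:
    - [0,0,0.003,1,30]
    - [0,0,0.006,2,30]

```text
clock: 9.18
position: [0.4836, -0.084, 0.0995]
ee_rot: [0.001, 0.844, 0.537, 0.001]
contact_force: [-0.1, 1.7, 6.8]
width: 0.0367
gripper_force: 41.7
```

```bash
python3 -c "
from rig import manip
from h import *
rep(manip.get_state())"
```

```text
t 9.18 p [ 0.4836 -0.084   0.0995] yaw -25.1 q6 7.0 F [-0.1  1.7  6.8] M [0.19 0.06 0.07] w 0.0367 41.7
```

>>> play_rows:
  motion:
    - [0,0,0.003,1,30]
    - [0,0,0.006,2,30]

```text
clock: 9.43
position: [0.4837, -0.084, 0.0992]
ee_rot: [0.001, 0.924, 0.382, 0.002]
contact_force: [-0.0, 1.7, 6.0]
width: 0.0367
gripper_force: 41.6
```

```bash
python3 -c "
from rig import manip
from h import *
rep(manip.get_state())"
```

```text
t 9.43 p [ 0.4837 -0.084   0.0992] yaw -45.09 q6 27.0 F [-0.   1.7  6. ] M [0.22 0.07 0.09] w 0.0367 41.6
```

>>> play_rows:
  motion:
    - [0,0,0.004,0.8,30]
    - [0,0,0.007,1.5,30]

```text
clock: 9.68
position: [0.4837, -0.0841, 0.099]
ee_rot: [0.001, 0.966, 0.259, 0.002]
contact_force: [-0.6, 1.6, 7.4]
width: 0.037
gripper_force: 41.7
```

```bash
python3 -c "
from rig import manip
from h import *
rep(manip.get_state())"
```

```text
t 9.68 p [ 0.4837 -0.0841  0.099 ] yaw -60.0 q6 41.9 F [-0.6  1.6  7.4] M [0.17 0.04 0.09] w 0.037 41.7
```

>>> play_rows:
  motion:
    - [0,0,0.003,0.7,30]
    - [0,0,0.006,1.2,30]

```text
clock: 9.93
position: [0.483, -0.0851, 0.0989]
ee_rot: [0.002, 0.987, 0.158, 0.001]
contact_force: [-2.7, -3.6, 8.5]
width: 0.0367
gripper_force: 42.0
```

```bash
python3 -c "
from rig import manip
from h import *
rep(manip.get_state())"
```

```text
t 9.93 p [ 0.483  -0.0851  0.0989] yaw -71.78 q6 53.8 F [-2.7 -3.6  8.5] M [-0.57  0.41  0.47] w 0.0367 42.0
```

>>> play_rows:
  motion:
    - [0,0,0,0.4,30]
    - [0,0,0,0.4,30]

```text
clock: 10.18
position: [0.4836, -0.0852, 0.0989]
ee_rot: [0.002, 0.992, 0.125, 0.001]
contact_force: [-2.3, -1.7, 6.3]
width: 0.0371
gripper_force: 41.8
```

```bash
python3 -c "
from rig import manip
from h import *
rep(manip.get_state())"
```

```text
t 10.18 p [ 0.4836 -0.0852  0.0989] yaw -75.58 q6 57.6 F [-2.3 -1.7  6.3] M [-0.31  0.15  0.67] w 0.0371 41.8
```

>>> play_rows:
  motion:
    - [0,0,0.05,0,30]
    - [0,0,0.05,-0.5,30]
    - [0,0,0.05,-0.5,30]

```text
clock: 10.55
position: [0.4837, -0.0852, 0.0985]
ee_rot: [0.002, 0.986, 0.168, 0.002]
contact_force: [-4.5, -1.0, 19.6]
width: 0.0369
gripper_force: 43.0
```

```bash
python3 -c "
from rig import manip
from h import *
rep(manip.get_state())"
```

```text
t 10.55 p [ 0.4837 -0.0852  0.0985] yaw -70.68 q6 52.7 F [-4.5 -1.  19.6] M [-0.21  0.68  0.09] w 0.0369 43.0
```

>>> play_rows:
  motion:
    - [0,0,0,-0.4,30]
    - [0,0,0,-0.4,30]

```text
clock: 10.8
position: [0.4837, -0.0851, 0.0986]
ee_rot: [0.002, 0.979, 0.202, 0.002]
contact_force: [-4.6, 0.1, 19.2]
width: 0.0365
gripper_force: 43.0
```

```bash
python3 -c "
from rig import manip
from h import *
rep(manip.get_state())"
```

```text
t 10.8 p [ 0.4837 -0.0851  0.0986] yaw -66.69 q6 48.7 F [-4.6  0.1 19.2] M [-0.18  0.68  0.03] w 0.0365 43.0
```

>>> play_rows:
  motion:
    - [0,0,0,-0.4,30]
    - [0,0,0,-0.4,30]

```text
clock: 11.05
position: [0.4837, -0.085, 0.0986]
ee_rot: [0.002, 0.972, 0.236, 0.002]
contact_force: [-4.9, -1.2, 20.6]
width: 0.0368
gripper_force: 43.0
```

```bash
python3 -c "
from rig import manip
from h import *
rep(manip.get_state())"
```

```text
t 11.05 p [ 0.4837 -0.085   0.0986] yaw -62.7 q6 44.7 F [-4.9 -1.2 20.6] M [-0.13  0.79  0.08] w 0.0368 43.0
```

>>> play_rows:
  motion:
    - [0,0,0,-0.4,30]
    - [0,0,0,-0.8,30]

```text
clock: 11.3
position: [0.4836, -0.0849, 0.0986]
ee_rot: [0.002, 0.953, 0.304, 0.002]
contact_force: [-4.7, 0.6, 21.0]
width: 0.0369
gripper_force: 43.1
```

```bash
python3 -c "
from rig import manip
from h import *
rep(manip.get_state())"
```

```text
t 11.3 p [ 0.4836 -0.0849  0.0986] yaw -54.62 q6 36.6 F [-4.7  0.6 21. ] M [-0.08  0.77 -0.07] w 0.0369 43.1
```

>>> play_rows:
  motion:
    - [0,0,-0.003,-0.8,30]
    - [0,0,-0.006,-1.6,30]

```text
clock: 11.55
position: [0.4834, -0.0847, 0.0988]
ee_rot: [0.002, 0.901, 0.435, 0.001]
contact_force: [-4.6, 1.4, 20.2]
width: 0.0369
gripper_force: 43.0
```

```bash
python3 - <<'E'
from rig import manip
from h import *
rep(manip.get_state())
i=manip.get_image('top');j=manip.get_image('side')
pickle.dump((i,j),open('d2.pkl','wb'))
cv2.imwrite('pics/back.png',np.hstack([cv2.resize(i['img'][180:240,290:365],(400,320),interpolation=0),cv2.resize(j['img'][200:280,225:295],(280,320),interpolation=0)])[:,:,::-1])
E
```

```text
t 11.55 p [ 0.4834 -0.0847  0.0988] yaw -38.49 q6 20.5 F [-4.6  1.4 20.2] M [ 0.04  0.79 -0.07] w 0.0369 43.0
```

View pics/back.png

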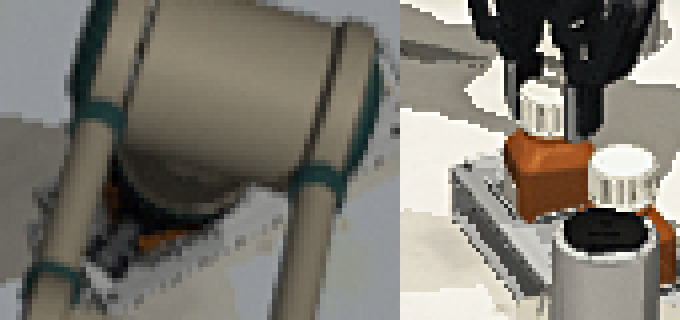

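The bottle sits fully down in the free place, with the fingers on its cap in the side crop at about (545,100). The neighbouring bottle is undisturbed. I'll touch the stop again slowly to get its exact angle without the rack play.

>>> play_rows:
  motion:
    - [0,0,0.003,0.8,30]
    - [0,0,0.006,1.5,30]

```text
clock: 11.9
position: [0.4836, -0.0849, 0.0986]
ee_rot: [0.002, 0.951, 0.309, 0.002]
contact_force: [-4.8, 0.8, 20.6]
width: 0.037
gripper_force: 43.1
```

```bash
python3 -c "
from rig import manip
from h import *
rep(manip.get_state())"
```

```text
t 11.9 p [ 0.4836 -0.0849  0.0986] yaw -53.95 q6 35.9 F [-4.8  0.8 20.6] M [-0.06  0.77  0.01] w 0.037 43.1
```

>>> play_rows:
  motion:
    - [0,0,0,0.3,30]
    - [0,0,0,0.3,30]

```text
clock: 12.15
position: [0.4836, -0.0849, 0.0986]
ee_rot: [0.002, 0.958, 0.286, 0.002]
contact_force: [-4.9, -0.2, 20.7]
width: 0.0371
gripper_force: 43.0
```

```bash
python3 -c "
from rig import manip
from h import *
rep(manip.get_state())"
```

```text
t 12.15 p [ 0.4836 -0.0849  0.0986] yaw -56.76 q6 38.7 F [-4.9 -0.2 20.7] M [-0.1   0.72 -0.02] w 0.0371 43.0
```

>>> play_rows:
  motion:
    - [0,0,0,0.3,30]
    - [0,0,0,0.3,30]

```text
clock: 12.4
position: [0.4837, -0.085, 0.0986]
ee_rot: [0.002, 0.965, 0.261, 0.002]
contact_force: [-4.9, 0.2, 19.5]
width: 0.0365
gripper_force: 43.0
```

```bash
python3 -c "
from rig import manip
from h import *
rep(manip.get_state())"
```

```text
t 12.4 p [ 0.4837 -0.085   0.0986] yaw -59.75 q6 41.7 F [-4.9  0.2 19.5] M [-0.1   0.74 -0.06] w 0.0365 43.0
```

>>> play_rows:
  motion:
    - [0,0,0,0.3,30]
    - [0,0,0,0.3,30]

```text
clock: 12.65
position: [0.4837, -0.085, 0.0985]
ee_rot: [0.002, 0.972, 0.236, 0.002]
contact_force: [-3.6, -0.9, 20.0]
width: 0.0367
gripper_force: 43.0
```

```bash
python3 -c "
from rig import manip
from h import *
rep(manip.get_state())"
```

```text
t 12.65 p [ 0.4837 -0.085   0.0985] yaw -62.75 q6 44.7 F [-3.6 -0.9 20. ] M [-0.14  0.68 -0.06] w 0.0367 43.0
```

```bash
cat > m.py <<'E'
from rig import manip
from h import *
L=[]
for k in range(6):
    manip.get_image('side');L.append(manip.get_state()['moment'][2])
p,y=rep(manip.get_state());print('Mz',np.round(L,3),np.mean(L).round(3))
E
python3 m.py
```

```text
t 12.95 p [ 0.4837 -0.085   0.0986] yaw -62.74 q6 44.7 F [-5.3 -1.1 20.1] M [-0.1   0.75 -0.05] w 0.0369 43.0
Mz [-0.015 -0.047 -0.101 -0.092 -0.12  -0.048] -0.071
```

>>> play_rows:
  motion:
    - [0,0,0,0.3,30]
    - [0,0,0,0.3,30]

```text
clock: 13.2
position: [0.4837, -0.0851, 0.0985]
ee_rot: [0.002, 0.978, 0.21, 0.002]
contact_force: [-4.3, -1.0, 20.3]
width: 0.0366
gripper_force: 43.0
```

```bash
python3 m.py
```

```text
t 13.5 p [ 0.4837 -0.0851  0.0985] yaw -65.74 q6 47.7 F [-4.4 -1.6 19.9] M [-0.18  0.68 -0.06] w 0.0369 43.0
Mz [-0.088 -0.114 -0.095 -0.095 -0.078 -0.064] -0.089
```

>>> play_rows:
  motion:
    - [0,0,0,0.3,30]
    - [0,0,0,0.3,30]

```text
clock: 13.75
position: [0.4837, -0.0851, 0.0986]
ee_rot: [0.002, 0.983, 0.184, 0.002]
contact_force: [-4.6, -1.2, 19.9]
width: 0.0367
gripper_force: 43.0
```

```bash
python3 m.py
```

```text
t 14.05 p [ 0.4837 -0.0851  0.0985] yaw -68.73 q6 50.7 F [-4.3 -0.7 20. ] M [-0.16  0.74 -0.09] w 0.0367 43.0
Mz [-0.081 -0.116 -0.046 -0.085 -0.019 -0.094] -0.073
```

>>> play_rows:
  motion:
    - [-0.02,-0.01,-0.03,0,30]
    - [-0.035,-0.014,-0.05,0,30]

```text
clock: 14.3
position: [0.4834, -0.0851, 0.0992]
ee_rot: [0.002, 0.983, 0.184, 0.003]
contact_force: [2.3, -0.3, 2.4]
width: 0.0367
gripper_force: 41.6
```

```bash
python3 m.py
```

```text
t 14.6 p [ 0.4834 -0.0851  0.099 ] yaw -68.75 q6 50.7 F [ 1.  -1.8  8.5] M [-0.3  -0.34  0.01] w 0.0367 41.8
Mz [ 0.043 -0.006 -0.055 -0.02   0.015  0.006] -0.003
```

>>> play_rows:
  motion:
    - [0,0,0,0.3,30]
    - [0,0,0,0.3,30]

```text
clock: 14.85
position: [0.4835, -0.0852, 0.0989]
ee_rot: [0.002, 0.987, 0.158, 0.003]
contact_force: [1.8, -1.4, 8.1]
width: 0.0366
gripper_force: 41.9
```

```bash
python3 m.py
```

```text
t 15.15 p [ 0.4834 -0.0851  0.0989] yaw -71.76 q6 53.7 F [ 1.6 -1.8  6.8] M [-0.35 -0.24 -0.1 ] w 0.0368 41.9
Mz [-0.059 -0.107 -0.079 -0.003 -0.114 -0.098] -0.077
```

>>> play_rows:
  motion:
    - [0,0,0,0.3,30]
    - [0,0,0,0.3,30]

```text
clock: 15.4
position: [0.4834, -0.0852, 0.0989]
ee_rot: [0.002, 0.991, 0.133, 0.003]
contact_force: [1.9, -0.8, 7.2]
width: 0.0367
gripper_force: 41.8
```

```bash
python3 m.py
```

```text
t 15.7 p [ 0.4834 -0.0852  0.0989] yaw -74.64 q6 56.6 F [ 1.9 -1.6  8.7] M [-0.31 -0.36  0.46] w 0.0367 41.8
Mz [0.5   0.427 0.469 0.423 0.46  0.457] 0.456
```

>>> play_rows:
  motion:
    - [0,0,0,0.3,30]
    - [0,0,0,0.3,30]

```text
clock: 15.95
position: [0.4829, -0.0853, 0.0988]
ee_rot: [0.002, 0.994, 0.108, 0.002]
contact_force: [1.2, -2.3, 8.2]
width: 0.0368
gripper_force: 41.9
```

```bash
python3 m.py
```

```text
t 16.25 p [ 0.4829 -0.0853  0.0988] yaw -77.58 q6 59.6 F [ 0.8 -1.4  8.7] M [-0.34 -0.1   0.68] w 0.0367 41.9
Mz [0.728 0.697 0.626 0.683 0.732 0.675] 0.69
```

```bash
python3 -c "
from rig import manip
import pickle
pickle.dump([manip.get_image('side') for _ in range(3)],open('s_cw.pkl','wb'))"
```

>>> play_rows:
  motion:
    - [0,0,0.06,0,30]
    - [0,0,0.06,-0.8,30]
    - [0,0,0.057,-1.8,30]
    - [0,0,0.055,-2.8,30]
    - [0,0,0.052,-3.8,30]

```text
clock: 17.02
position: [0.4829, -0.0851, 0.0986]
ee_rot: [0.002, 0.904, 0.427, 0.002]
contact_force: [-3.3, -0.1, 22.8]
width: 0.037
gripper_force: 43.3
```

>>> play_rows:
  motion:
    - [0,0,-0.003,-1,30]
    - [0,0,-0.006,-2,30]
    - [0,0,-0.009,-3,30]
    - [0,0,-0.012,-4,30]
    - [0,0,-0.014,-5,30]

```text
clock: 17.65
position: [0.4825, -0.085, 0.0991]
ee_rot: [0.003, 0.639, 0.769, 0.001]
contact_force: [-2.6, -1.2, 23.0]
width: 0.0371
gripper_force: 43.4
```

>>> play_rows:
  motion:
    - [0,0,0,-0.5,30]
    - [0,0,0,-0.5,30]

```text
clock: 17.9
position: [0.4825, -0.085, 0.0992]
ee_rot: [0.003, 0.607, 0.795, 0.001]
contact_force: [-3.1, -1.6, 23.2]
width: 0.0371
gripper_force: 43.4
```

```bash
python3 - <<'E'
import m
from m import *
L=[manip.get_image('side') for _ in range(3)];pickle.dump(L,open('s_off.pkl','wb'))
A=pickle.load(open('s_cw.pkl','rb'))
def cr(I):return cv2.resize(np.mean([k['img'] for k in I],0).astype(np.uint8)[215:275,235:285],(400,480),interpolation=cv2.INTER_CUBIC)
cv2.imwrite('pics/cmp.png',np.hstack([cr(A),cr(L)])[:,:,::-1])
E
```

```text
t 18.2 p [ 0.4824 -0.085   0.0991] yaw 15.28 q6 -33.3 F [-4.  -0.2 23.5] M [-0.09  0.66  0.04] w 0.037 43.4
Mz [0.012 0.04  0.076 0.071 0.082 0.037] 0.053
```

View pics/cmp.png

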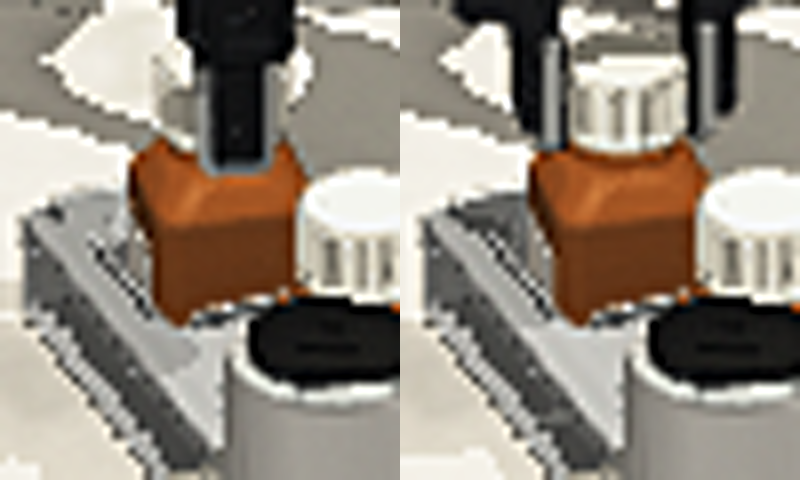

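The bottle looks the same in both crops: front-left edge at 155 and 555, right edge at 300 and 700. It didn't turn while the cap backed off. I'll ease the downward push, check, and hand in.

>>> play_rows:
  motion:
    - [0,0,-0.02,0,30]
    - [0,0,-0.04,0,30]
    - [0,0,-0.04,0,30]
    - [0,0,-0.04,0,30]

```text
clock: 18.85
position: [0.4824, -0.0849, 0.0995]
ee_rot: [0.002, 0.607, 0.795, 0.0]
contact_force: [-1.8, -1.3, 14.0]
width: 0.0368
gripper_force: 42.6
```

```bash
python3 - <<'E'
import m
from m import *
P=pts(manip.get_image('top'));d=pickle.load(open('d0.pkl','rb'))['top'];Q=pts(d)
for n,(a,b,c,e) in dict(timer=(150,175,237,262),beaker=(200,230,212,242),tape=(220,243,366,390)).items():
    print(n,[np.round(np.median(X[a:b,c:e][X[a:b,c:e,2]>.012],0),3) for X in(Q,P)])
E
```

```text
t 19.15 p [ 0.4824 -0.0849  0.0995] yaw 15.27 q6 -33.3 F [-1.7 -0.6 13.7] M [-0.21  0.21  0.06] w 0.0367 42.6
Mz [0.026 0.067 0.049 0.057 0.033 0.058] 0.048
timer [array([0.671, 0.128, 0.033]), array([0.671, 0.128, 0.034])]
beaker [array([0.518, 0.208, 0.047]), array([0.519, 0.208, 0.046])]
tape [array([ 0.438, -0.273,  0.018]), array([ 0.438, -0.273,  0.018])]
```

```bash
python3 -c "
from rig import manip
print(manip.sign_off())"
```

```text
the job is handed in; nothing more can be done
None
```

The job is handed in at about 19 s of the 51 s: the bottle is seated in the free place, the cap was screwed to its stop, backed off about 90° and is still gripped, and the beaker, timer and tape have not moved; the other bottle looks undisturbed in the side view. The quarter turn is taken from the torque at the stop and the gripper's turn (not read off the cap), so it could be a few degrees out.

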